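# Pop the column out of its stand and set it on the plinth

### The job

Press the stand's side lever all the way down so that the wooden column rises out of its sloping pocket, then take the column out and stand it upright in the middle of the square plinth. Let go of it only when its foot rests on the plinth, and leave the hexagon, the oval block and the roof piece where they are.

Things in the scene. Friction and masses are not known exactly. Their poses are not given: they have to be found in the camera images.
- stand: Pale beech pop-up stand, fixed. Origin: centre of its base (170 mm in x, 150 mm in y) on the shelf; x points away from the robot when unturned, y to the lever's side, z up. Its flat top face (110 mm along the slope, 120 mm wide, clear round the pocket) slopes 30 degrees down towards -x, so the pocket's axis leans 30 degrees: the way out is (-0.5, 0, 0.866) in the stand's axes.
- pocket_mouth (a point): Centre of the pocket's round mouth (50 mm across), in the middle of the stand's sloping top face, 128 mm above the shelf. The axes given are the stand's (z vertical).
- lever (a joint): Angle of the beech lever on the stand's +y side, rad: 0 raised (start, column seated), 0.6 fully down on its stop (column risen 45 mm along the pocket's axis; in proportion between). It stays where it is left, also under the column's weight. Pressing takes about 6 N at the pad. A hard push down on the risen column would sink it again.
- lever_pad (a point): Centre of the upper face of the lever's pad (50 mm along the stand's x, 45 mm along the lever), on an arc of 110 mm about a level hinge along the stand's x, 62 mm high, 85 mm to the stand's +y. At the start the lever slopes up outwards by 0.3 rad and this point is 103 mm above the shelf; fully down it slopes down by 0.3 rad, 38 mm above the shelf.
- column_center (a point): Centre (half-way along its axis) of the loose cream maple column, a plain cylinder 46 mm in diameter, 100 mm long, about 120 g; z along it to its top end. At the start its top is flush with the sloping face, too deep to grip: the centre is 50 mm down the pocket's axis from the mouth; after full ejection 5 mm, with the top end 45 mm out. It has about 2 mm play in the pocket.
- plinth_top (a point): Centre of the flat upper face of the fixed square beech plinth, 22 mm above the shelf; the upper face is 110 mm square, above a foot 130 mm square. Axes along its sides, z up.
- hexagon: Bystander: loose navy hexagonal block, 74 mm over the corners, 30 mm thick, lying flat. Origin at the centre of its underside.
- oval: Bystander: loose pink beech oval block, 78 by 44 mm, 28 mm thick, lying flat. Origin at the centre of its underside.
- roof: Bystander: loose red triangular roof piece, 90 mm long, 78 mm wide, 68 mm high, ridge up. Origin at the centre of its underside.
There are look-alikes about, which are no part of the job. Leave any green or pink look-alike of the part that bears column_center alone.

How it is judged:
On the way, in this order (a step that is already met when the one before it is completed fails the run):
1. the lever is pressed all the way down (over 0.54 rad) and the column has risen about 40 mm or more (value of joint lever above 0.54 rad and distance between column_center and pocket_mouth below 0.013 m), for 0.2 s.
2. the column stands upright on the plinth, still held by the fingers (contact force between the fingers and column above 0.5 N and horizontal distance between column_center and plinth_top below 0.03 m and z of column_center in the frame of plinth_top below 0.057 m and angle between column_center's own z axis and vertical below 0.2 rad), for 0.1 s.
At the end, for the whole second after the job is handed in: The column stands upright (within 0.08 rad) and at rest with its foot on the plinth, its axis within 30 mm of the plinth's centre, released (horizontal distance between column_center and plinth_top below 0.03 m and z of column_center in the frame of plinth_top between 0.045 and 0.055 m and angle between column_center's own z axis and vertical below 0.08 rad and linear speed of column below 0.02 m/s); the robot touches nothing.
It fails at once if the hexagon is moved by more than 20 mm (distance of hexagon from where it was at the start of the episode above 0.02 m).
It fails at once if the oval block is moved by more than 20 mm (distance of oval from where it was at the start of the episode above 0.02 m).
It fails at once if the roof piece is moved by more than 20 mm (distance of roof from where it was at the start of the episode above 0.02 m).
It also fails if it takes over 56 s, if anything falls off the work surface, if the arm or the gripper's body presses on something with over 40 N, if the wrist force passes 120 N, or if a joint passes its speed limit or range.

### The arm

A 6-joint arm with a two-finger parallel gripper is mounted at the origin on the work surface. World frame = base frame: x ahead of the robot, y to its left, z up, the work surface at z = 0. Lengths are in m, angles in rad, forces in N, time in s.
With the tool pointing down it reaches from about 0.3 to 0.95 m from the base axis. Payload 3.1 kg.
Tool frame: the origin (TCP) lies at the very end of the fingers, on their centre line; the grasp point (between the pads) lies 19 mm behind it (manip.hold_point_z is the z of the grasp point in the tool frame, in m); z points along the fingers, y is the line along which they close (so a half turn about z gives the same grasp; the last joint's range is limited). The gripper opens to 85 mm and grips with 20 to 120 N. Pads are 22 mm wide; open, the fingers measure 114 mm over their backs; the gripper's body (76 mm by 85 mm) begins 54 mm behind the grasp point. The pads swing forward as they close: fully open they stand 13 mm farther back than shut.
Start: joints at [1.187, 0.308, 1.634, -0, 1.2, -0.07], TCP at [0.193, 0.594, 0.231] pointing down, gripper open.
Joint ranges: [-3.06, 3.06], [-0.79, 1.96], [0.05, 2.63], [-1.19, 4.34], [0.05, 2.64], [-2.94, 2.94]. Speed limits (rad/s): [2.79, 2.79, 3.14, 3.14, 3.14, 3.14].

### API

Orientations are given as a unit quaternion [w, x, y, z].
In Python, from rig import manip, fingers, planner, monitor, vision, order gives the robot as it stands. Calls block until the motion is done:
- manip.move_to(position, orientation): joint-space move of the TCP to a pose.
- manip.move_linear(position, max_speed=0.15, rot=None, stop_force=None): straight line of the TCP; rot=None keeps the orientation; max_speed is the mean speed in m/s. With stop_force (N) it stops when the force on the tool has changed by that much, and returns True; else False.
- manip.movej(angles): joint-space move.
- fingers.gripper_open() and fingers.close_gripper(squeeze=None): open the fingers fully, or close them until they stop; squeeze is the grip in N (None keeps the last).
- manip.wait(seconds).
- planner.ik(position, orientation): joint angles nearest the present ones, or None.
- monitor.get_state(): the state.
- vision.camera(name): name is "side" or "top" or "wrist"; returns the picture (420x560x3 uint8, red, green, blue); there is no depth.
- vision.get_calibration(name): a dict with "mtx" (3x3 intrinsics, pixels), "xyz" and "attitude" of the camera in the world. Camera axes: x right, y down, z forward; pixel columns grow to the right and rows downward; lengths in m; the calibration is good to about 2 mm. A picture is of the moment at which its call begins: read the wrist's pose just before it. get_calibration takes no time and is no camera call; for the wrist camera it gives the pose at the moment of the call.
A pose or a line that the arm cannot do raises manip.MotionError and nothing moves.
- order.hand_in(): hands the job in; it is judged then, once.
The state is a dict: "time_s": time; "joint_pos": joint angles; "qvel": joint speeds; "effort": joint torques, N m; "eef_pos": TCP position; "tcp_rot": TCP orientation; "ft_force": force on the tool from outside, world axes, zero at the start; "moment": the same for the moment, N m; "gripper_width": finger opening in m; "gripper_force": force on a finger pad.
Only numpy, scipy, OpenCV 4.12 (cv2) and the standard library are available. Lean on these libraries where they do the work, as an engineer would, in place of code of your own. Each camera call takes 0.05 s, during which the arm holds its last target. There are 200 camera calls.

## Working session

There is one attempt and no reset: what is moved stays moved. The work goes in short steps, each a Python script; the robot and the scene stay as the last script left them, time stands still between calls to the robot, and variables do not carry over. Pictures are saved under pics/ and viewed, at most 10 in all, crops included, and the job is handed in when it is done.

```bash
mkdir -p pics; ls; python3 - <<'E'
from rig import manip, monitor, vision
import cv2,numpy as np
s=monitor.get_state();print(s['time_s'],s['eef_pos'],s['tcp_rot'],manip.hold_point_z)
for n in ("side","top"):
    im=vision.camera(n);cv2.imwrite(f"pics/{n}0.png",im[:,:,::-1])
    c=vision.get_calibration(n);print(n,c)
print(vision.get_calibration("wrist"))
E
```

```text
pics
0.0 [0.19263038 0.59368356 0.23003308] [-2.50878960e-04  1.56237211e-01  9.87718864e-01 -1.14761244e-03] -0.0187
side {'mtx': array([[432.16837809,   0.        , 282.82990198],
       [  0.        , 432.16837809, 216.42839858],
       [  0.        ,   0.        ,   1.        ]]), 'xyz': array([ 0.22731354, -0.61774315,  0.54863634]), 'attitude': array([-0.48036834,  0.83508387, -0.23427672,  0.13036721])}
top {'mtx': array([[465.99531002,   0.        , 272.44481659],
       [  0.        , 465.99531002, 211.13309954],
       [  0.        ,   0.        ,   1.        ]]), 'xyz': array([0.53466887, 0.01156485, 1.10442636]), 'attitude': array([ 0.03718444, -0.698097  ,  0.71480409, -0.01824874])}
{'mtx': array([[360.19959809,   0.        , 280.34512728],
       [  0.        , 360.19959809, 213.35735579],
       [  0.        ,   0.        ,   1.        ]]), 'xyz': array([0.12522013, 0.61536279, 0.37347553]), 'attitude': array([0.11371368, 0.80094859, 0.58213401, 0.08167343])}
```

View pics/side0.png

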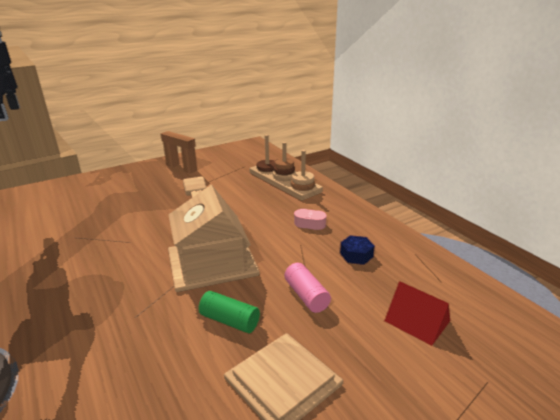

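View pics/top0.png

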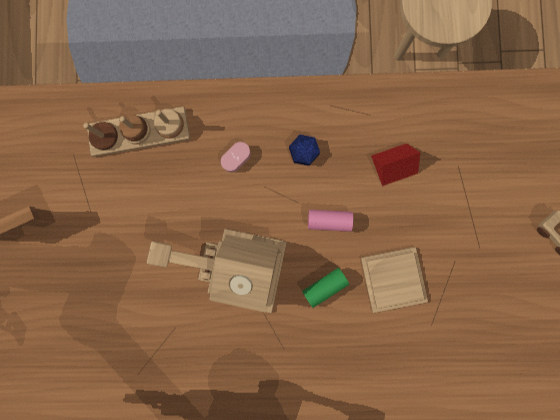

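Top view: the stand is at (245,270) with its cream column disc at (240,286) and the lever pad at (160,255). The plinth is at (394,280), the hexagon at (304,150), the oval at (236,156) and the roof at (397,164). In the side view, the disc is at (194,213) and the plinth at (284,375).

Candidates for the column are the cream disc in the sloping face at (240,286), the green cylinder at (326,287) and the pink cylinder at (330,220). The cream one fits: it's seated in the pocket. I'll confirm that in one enlarged crop, which will also serve for measuring.

```bash
cat > h.py <<'E'
import numpy as np,cv2
from scipy.spatial.transform import Rotation as R
from rig import vision
def rot(q): return R.from_quat(np.roll(q,-1))
def quat(r): return np.roll(r.as_quat(),1)
def ray(c,uv):
    d=np.linalg.inv(c['mtx'])@np.array([uv[0],uv[1],1.]); d=rot(c['attitude']).as_matrix()@d
    return np.array(c['xyz']),d/np.linalg.norm(d)
def plane(c,uv,z):
    o,d=ray(c,uv); return o+d*(z-o[2])/d[2]
def tri(obs):
    A=np.zeros((3,3));b=np.zeros(3);L=[]
    for c,uv in obs:
        o,d=ray(c,uv);P=np.eye(3)-np.outer(d,d);A+=P;b+=P@o;L.append((o,P))
    x=np.linalg.solve(A,b);return x,[np.linalg.norm(P@(x-o)) for o,P in L]
def proj(c,p):
    q=c['mtx']@(rot(c['attitude']).inv().apply(np.array(p)-c['xyz']));return q[:2]/q[2]
E
python3 - <<'E'
from h import *
t=cv2.imread('pics/top0.png');s=cv2.imread('pics/side0.png')
def cr(im,x,y,w,h): return cv2.resize(im[y:y+h,x:x+w],(400,300),interpolation=cv2.INTER_CUBIC)
m=np.vstack([np.hstack([cr(t,145,220,148,111),cr(s,150,170,120,90)]),np.hstack([cr(t,350,235,88,66),cr(s,220,325,128,96)])])
cv2.imwrite('pics/crop1.png',m)
# cream disc: low saturation, bright
for n,im,(x,y,w,h) in(('top',t,(220,265,45,40)),('side',s,(178,198,32,32))):
    hs=cv2.cvtColor(im,cv2.COLOR_BGR2HSV)[y:y+h,x:x+w]
    mk=((hs[:,:,1]<70)&(hs[:,:,2]>150)).astype(np.uint8)
    cs,_=cv2.findContours(mk,cv2.RETR_EXTERNAL,cv2.CHAIN_APPROX_NONE);c=max(cs,key=cv2.contourArea)
    print(n,cv2.contourArea(c),cv2.fitEllipse(c),x,y)
E
```

```text
top 288.5 ((20.144939422607422, 19.88766098022461), (17.822093963623047, 20.803817749023438), 118.86682891845703) 220 265
side 140.0 ((15.093842506408691, 15.136149406433105), (8.549548149108887, 21.223419189453125), 49.81831741333008) 178 198
```

View pics/crop1.png

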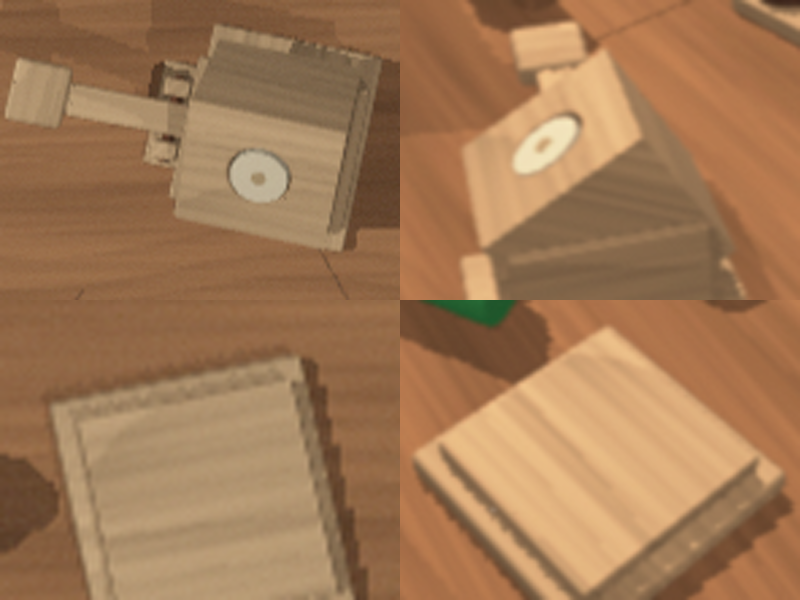

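The cream disc with a small centre dot, set in the sloping face, is confirmed as the column. Now I'll triangulate.

```bash
python3 - <<'E'
from h import *
T=vision.get_calibration('top');S=vision.get_calibration('side')
m=tri([(T,(240.1,284.9)),(S,(193.1,213.1))]);print('mouth',m)
p=tri([(T,(159.4,254.4)),(S,(194.4,183.8))]);print('pad',p)
print('plinth side',plane(S,(284.1,374.1),.022))
sc=np.array([[40,147],[210,28],[358,160],[190,292]])/3.125+[220,325]
c=np.array([plane(S,x,.022) for x in sc]);print(c,np.linalg.norm(np.diff(c,axis=0),axis=1))
tp=lambda x,y:(145+x/2.703,220+y/2.703)
for a,b,z in(((205,98),(350,130),.1555),((175,215),(338,250),.1005)):
    A,B=plane(T,tp(*a),z),plane(T,tp(*b),z);d=A-B;print(A,B,np.linalg.norm(d),'yaw',np.degrees(np.arctan2(-d[0],d[1])))
for n in('top','side'):
    im=cv2.imread(f'pics/{n}0.png')
# plinth corners in top
print([proj(T,x) for x in c])
# yaw from pad - hinge
# plinth outline in top view
hs=cv2.cvtColor(cv2.imread('pics/top0.png'),cv2.COLOR_BGR2HSV)[235:325,350:440]
print(hs[45,45],hs[5,5],hs[80,80])
mk=((hs[:,:,1]<120)&(hs[:,:,2]>120)).astype(np.uint8)
cs,_=cv2.findContours(mk,cv2.RETR_EXTERNAL,cv2.CHAIN_APPROX_NONE);k=max(cs,key=cv2.contourArea);r=cv2.minAreaRect(k);print(r)
uv=np.array(r[0])+[350,235];print(plane(T,uv,.01),plane(T,uv,.022))
print('plinth tri',tri([(T,uv),(S,(284.1,374.1))]))
E
```

```text
mouth (array([0.45726324, 0.10873372, 0.12466663]), [np.float64(0.002067015946092205), np.float64(0.002067015946092196)])
pad (array([0.52455474, 0.28515959, 0.09856706]), [np.float64(0.0017348305041422322), np.float64(0.0017348305041421479)])
plinth side [ 0.45111859 -0.24291712  0.022     ]
[[ 0.38759407 -0.19965817  0.022     ]
 [ 0.4973503  -0.17656777  0.022     ]
 [ 0.51277319 -0.28506333  0.022     ]
 [ 0.40967769 -0.30268239  0.022     ]] [0.11215881 0.10958628 0.10459021]
[0.52009837 0.14321493 0.1555    ] [0.4938463  0.03463667 0.1555    ] 0.11170680592256646 yaw -13.59213433487218
[0.42765497 0.17593108 0.1005    ] [0.39793541 0.04756014 0.1005    ] 0.13176627612490052 yaw -13.035078436437155
[array([379.70221072, 310.24474552]), array([367.6597443 , 262.03966658]), array([414.90003594, 254.25112246]), array([424.80657903, 299.54642211])]
[ 17  93 184] [ 13 132 143] [ 13 129 146]
((43.807708740234375, 44.46154022216797), (57.78594207763672, 56.910396575927734), 78.11134338378906)
[ 0.45556999 -0.23727389  0.01      ] [ 0.45643729 -0.23454546  0.022     ]
plinth tri (array([ 0.4554213, -0.2364723,  0.0127046]), [np.float64(0.000391149476820862), np.float64(0.00039114947682089107)])
```

```bash
cat >> h.py <<'E'
YAW=np.radians(-13.3)
RS=R.from_euler('z',YAW)                 # stand axes in world
def tool(zs,ys,fr=RS):                       # tool orientation from z and y given in frame fr
    z=np.array(zs,float);z/=np.linalg.norm(z);y=np.array(ys,float)
    return fr*R.from_matrix(np.column_stack([np.cross(y,z),y,z]))
E
python3 - <<'E'
from h import *
from rig import manip,planner,fingers,monitor
m=np.array([.4573,.1087,.1265]);ax=RS.apply([-.5,0,.866])
for sg in(1,-1):
    for nm,p,q in(('press',[.522,.287,.24],tool([0,0,-1],[0,sg,0])),('grasp',m+.009*ax,tool([.5,0,-.866],[0,sg,0])),('out',m+.12*ax,tool([.5,0,-.866],[0,sg,0])),('place',[.453,-.239,.09],tool([0,0,-1],[0,sg,0]))):
        print(sg,nm,planner.ik(list(p),list(quat(q))))
q=rot(monitor.get_state()['tcp_rot']);print(q.as_matrix().round(2))
c=vision.get_calibration('wrist');print(q.inv().apply(c['xyz']-np.array(monitor.get_state()['eef_pos'])),(q.inv()*rot(c['attitude'])).as_matrix().round(2))
E
```

```text
1 press [ 4.29607165e-01  2.44334608e-01  1.69683047e+00 -4.44089210e-16
  1.20042757e+00 -9.09060371e-01]
1 grasp [ 0.32426376 -0.06244948  2.38495809 -0.65653406  0.44741221 -0.46956852]
1 out [ 0.42687005 -0.36293747  2.37881021 -0.46422429  0.75299533 -0.62970158]
1 place [-5.70511451e-01  2.81787340e-01  1.99648500e+00 -4.44089210e-16
  8.63320310e-01 -1.90917899e+00]
-1 press [ 4.29607165e-01  2.44334608e-01  1.69683047e+00 -4.44089210e-16
  1.20042757e+00  2.23253228e+00]
-1 grasp [ 0.32426376 -0.06244948  2.38495809 -0.65653406  0.44741221  2.67202413]
-1 out [ 0.42687005 -0.36293747  2.37881021 -0.46422429  0.75299533  2.51189107]
-1 place [-5.70511451e-01  2.81787340e-01  1.99648500e+00 -4.44089210e-16
  8.63320310e-01  1.23241367e+00]
[[-0.95  0.31 -0.  ]
 [ 0.31  0.95 -0.  ]
 [ 0.   -0.   -1.  ]]
[ 0.07082708 -0.00058725 -0.14331461] [[-0.   -0.96 -0.28]
 [ 1.   -0.    0.  ]
 [-0.   -0.28  0.96]]
```

```bash
python3 - <<'E'
from h import *
from rig import manip,fingers,monitor
fingers.close_gripper()
manip.move_to([.522,.287,.24],list(quat(tool([0,0,-1],[0,1,0]))))
c=vision.get_calibration('wrist');im=vision.camera('wrist');cv2.imwrite('pics/w1.png',im[:,:,::-1])
np.save('w1.npy',c,allow_pickle=True)
print(monitor.get_state()['time_s'],proj(c,[.5246,.2852,.1]))
E
```

```text
2.5667 [278.43003822 204.83748346]
```

View pics/w1.png

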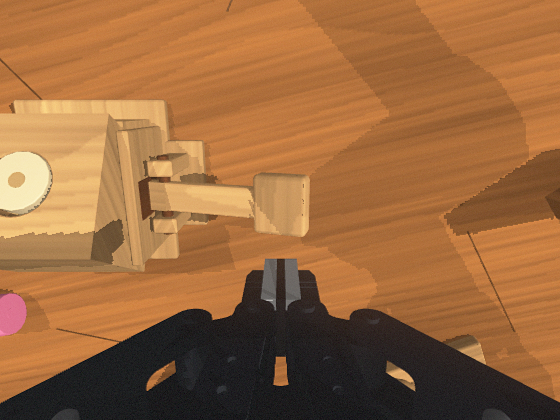

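The pad is centred at about (281,205) in the wrist image, which matches the estimate of (278,205). The column disc is at the left, at (18,183). Now I'll press the lever.

```bash
python3 - <<'E'
from h import *
from rig import manip,fingers,monitor
manip.move_linear([.5235,.2865,.112],max_speed=.2)
r=manip.move_linear([.5235,.2865,.030],max_speed=.04,stop_force=25)
s=monitor.get_state();print(r,s['eef_pos'],s['ft_force'],s['time_s'])
manip.wait(.3)
s=monitor.get_state();print(s['eef_pos'],s['ft_force'])
manip.move_linear([.5235,.2865,.22],max_speed=.2)
fingers.gripper_open()
# look at column square-on from along the pocket axis
ax=RS.apply([-.5,0,.866]);m=np.array([.4573,.1087,.1265])
manip.move_to(list(m+.15*ax),list(quat(tool([.5,0,-.866],[0,1,0]))))
c=vision.get_calibration('wrist');im=vision.camera('wrist');cv2.imwrite('pics/w2.png',im[:,:,::-1])
np.save('w2.npy',c,allow_pickle=True)
print(monitor.get_state()['time_s'],proj(c,m+.045*ax),proj(c,m))
E
```

```text
True [0.52590592 0.28767132 0.04046259] [-2.19876347 -0.87605299  7.47697859] 5.0333
[0.52591153 0.28764019 0.04043287] [-2.14873222  0.05487503  7.87922035]
8.1 [279.23464068 208.8301671 ] [279.25640157 194.46489282]
```

View pics/w2.png

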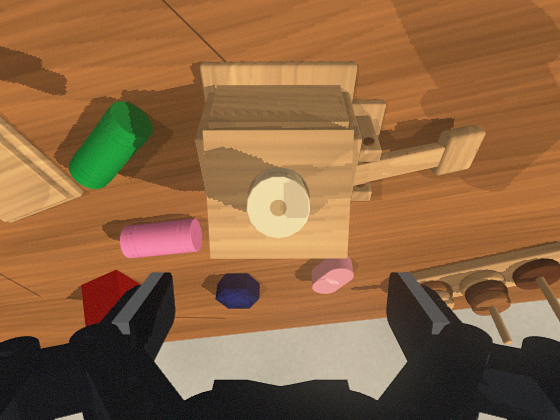

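The column has risen: its disc is centred near (278,208) with a radius of about 31 px, as predicted. Next I'll check the height, from the disc's size and from the other views.

```bash
python3 - <<'E'
from h import *
from rig import monitor
ax=RS.apply([-.5,0,.866]);m=np.array([.4573,.1087,.1265])
def disc(im,c,half):
    u=proj(c,m+.045*ax).astype(int);x,y=u-half;k=im[y:y+2*half,x:x+2*half]
    hs=cv2.cvtColor(k,cv2.COLOR_BGR2HSV);mk=((hs[:,:,1]<95)&(hs[:,:,2]>110)).astype(np.uint8)
    cs,_=cv2.findContours(mk,cv2.RETR_EXTERNAL,cv2.CHAIN_APPROX_NONE);k=max(cs,key=cv2.contourArea)
    e=cv2.fitEllipse(cv2.convexHull(k));return np.array(e[0])+[x,y],e[1]
obs=[]
for n in('w2','top','side'):
    if n=='w2': im=cv2.imread('pics/w2.png');c=np.load('w2.npy',allow_pickle=True).item()
    else:
        c=vision.get_calibration(n);im=vision.camera(n)[:,:,::-1].copy();cv2.imwrite(f'pics/{n}1.png',im)
    try: r=disc(im,c,45)
    except Exception as e: print(n,e);continue
    print(n,r,proj(c,m+.045*ax));obs.append((c,r[0]))
    if n=='w2': print('depth by size',c['mtx'][0,0]*.046/max(r[1]),'expected',rot(c['attitude']).inv().apply(m+.045*ax-c['xyz'])[2])
a=cv2.imread('pics/top1.png')[210:330,140:300];b=cv2.imread('pics/side1.png')[140:260,130:290]
cv2.imwrite('pics/c2.png',np.hstack([cv2.resize(v,(400,300),interpolation=cv2.INTER_CUBIC) for v in(a,b)]))
E
```

```text
w2 (array([277.90546799, 205.7632103 ]), (62.89033508300781, 63.24481201171875)) [279.23464068 208.8301671 ]
depth by size 0.2619848329862746 expected 0.2584784343461811
top (array([229.2448082 , 281.48907661]), (47.370548248291016, 116.21344757080078)) [235.3801914  298.61569923]
side (array([185.78283691, 206.05871964]), (31.133512496948242, 34.05897903442383)) [180.01891393 196.48307951]
```

View pics/c2.png

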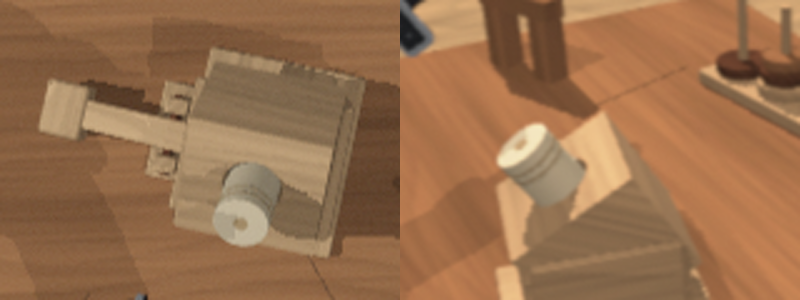

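Both crops show the column standing well out of the pocket. Its end disc is at about (237,298) in the top view and (179.3,199.5) in the side view.

```bash
python3 - <<'E'
from h import *
T=vision.get_calibration('top');S=vision.get_calibration('side');ax=RS.apply([-.5,0,.866])
W=np.load('w2.npy',allow_pickle=True).item()
m=tri([(T,(240.1,284.9)),(S,(193.1,213.1))])[0]
t,e=tri([(T,(237.1,298)),(S,(179.3,199.5))]);print(t,e,(t-m)@ax,np.linalg.norm(t-m))
t3,e=tri([(T,(237.1,298)),(S,(179.3,199.5)),(W,(277.9,207.5))]);print(t3,e)
print('TW',tri([(T,(237.1,298)),(W,(277.9,207.5))]))
# pad now
p=tri([(T,(140+62/2.5,210+111/2.5)),(S,(194.4,183.8))])
print(plane(T,(140+62/2.5,210+111/2.5),.038),'expected lower pad')
E
```

```text
[0.43434044 0.11157477 0.16023183] [np.float64(0.001755979339454436), np.float64(0.0017559793394542956)] 0.0422802398420999 0.042407654556751904
[0.4350957  0.11181169 0.16156044] [np.float64(0.0014229875644368466), np.float64(0.0026469922286774445), np.float64(0.00202990858818482)]
TW (array([0.43651139, 0.11164547, 0.16241445]), [np.float64(0.0009497198775569897), np.float64(0.00094971987755697)])
[0.52537892 0.28845226 0.038     ] expected lower pad
```

The column rose about 42–45 mm, and the finger height at the stop (40 mm) matches the lever being fully down. Now I'll grasp along the pocket axis and pull the column out.

```bash
python3 - <<'E'
from h import *
from rig import manip,fingers,monitor
ax=RS.apply([-.5,0,.866]);t=np.array([.436,.1122,.163])
manip.move_linear(list(t+.02*ax),max_speed=.15)
r=manip.move_linear(list(t-.036*ax),max_speed=.06,stop_force=10)
s=monitor.get_state();print(r,(np.array(s['eef_pos'])-t)@ax,s['ft_force'])
if not r:
    fingers.close_gripper(squeeze=50)
    s=monitor.get_state();print(s['gripper_width'],s['gripper_force'],s['ft_force'],s['time_s'])
    r=manip.move_linear(list(t+.05*ax),max_speed=.08,stop_force=25)
    s=monitor.get_state();print(r,s['gripper_width'],(np.array(s['eef_pos'])-t)@ax,s['ft_force'],s['time_s'])
E
```

```text
False -0.035836095413869735 [-0.0938158  -0.43418273  0.13347814]
0.04520061511264364 50.293630957603455 [-2.32679141  0.1942282   3.43961945] 10.4667
False 0.04483423799121946 0.04960524205749666 [-0.72907619  1.0623246  -1.3066074 ] 11.6917
```

```bash
python3 - <<'E'
from h import *
from rig import manip,fingers,monitor
p=np.array(monitor.get_state()['eef_pos']);manip.move_linear(list(p+[0,0,.04]),max_speed=.15)
q=tool([0,0,-1],[0,1,0])
P=np.array([.453,-.239,.24])-q.apply([.06,0,0])
manip.move_to(list(P),list(quat(q)))
c=vision.get_calibration('wrist');im=vision.camera('wrist')[:,:,::-1].copy();cv2.imwrite('pics/w3.png',im)
np.save('w3.npy',c,allow_pickle=True)
s=vision.camera('side')[:,:,::-1].copy();cv2.imwrite('pics/side3.png',s)
print(monitor.get_state()['time_s'],monitor.get_state()['gripper_width'],proj(c,[.453,-.239,.022]))
cv2.imwrite('pics/m3.png',np.hstack([cv2.resize(im,(440,330)),s[150:420,200:520]][:1]+[cv2.resize(s[90:420,160:520],(360,330))]))
E
```

```text
13.65 0.04487535523983718 [279.45688985 121.98649236]
```

View pics/m3.png

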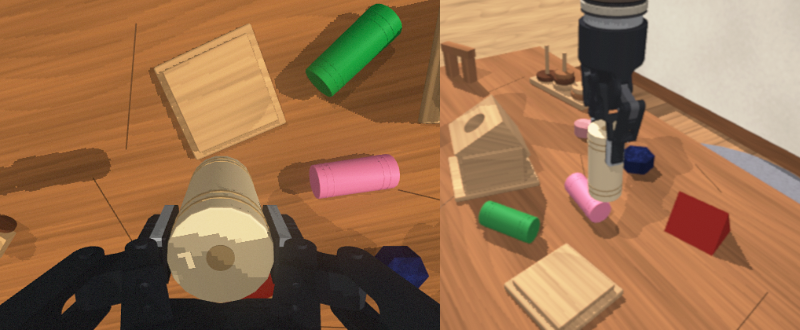

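Left panel: the plinth's upper face is centred at about (279,118) in full-resolution wrist pixels, with its corners visible. Right panel: the column is held upright and clear of everything. I'll triangulate the plinth from the wrist and side views.

```bash
python3 - <<'E'
from h import *
W=np.load('w3.npy',allow_pickle=True).item();S=vision.get_calibration('side')
k=560/440
cw=np.array([[162,73],[240,33],[276,115],[200,150]])*k
cs=np.array([[40,147],[190,292],[358,160],[210,28]])/3.125+[220,325]
pts=[]
for w in cw:
    p=plane(W,w,.022); i=np.argmin([np.linalg.norm(plane(S,s,.022)-p) for s in cs])
    x,e=tri([(W,w),(S,cs[i])]);pts.append(x);print(p.round(4),x.round(4),np.round(e,4))
print('mean W',np.mean([plane(W,w,.022) for w in cw],0),'tri',np.mean(pts,0))
E
```

```text
[ 0.4109 -0.3006  0.022 ] [ 0.4107 -0.3011  0.0193] [0. 0.]
[ 0.3893 -0.1994  0.022 ] [ 0.3885 -0.1989  0.0205] [0.0006 0.0006]
[ 0.4921 -0.1752  0.022 ] [ 0.4941 -0.1768  0.0237] [0.0026 0.0026]
[ 0.5137 -0.2796  0.022 ] [ 0.5157 -0.2807  0.0153] [0.0007 0.0007]
mean W [ 0.45149914 -0.23870917  0.022     ] tri [ 0.45225263 -0.23936489  0.01970929]
```

```bash
python3 - <<'E'
from h import *
from rig import manip,fingers,monitor
manip.move_linear([.452,-.239,.2],max_speed=.15)
manip.move_linear([.452,-.239,.102],max_speed=.12)
r=manip.move_linear([.452,-.239,.076],max_speed=.015,stop_force=5)
manip.wait(.4)
s=monitor.get_state();print(r,s['eef_pos'],s['ft_force'],s['gripper_width'],s['gripper_force'],s['time_s'])
im=vision.camera('side')[:,:,::-1];cv2.imwrite('pics/s4.png',cv2.resize(im[230:420,190:400],(630,570)))
E
```

```text
True [ 0.45212966 -0.23899618  0.08326517] [ 0.64610566 -0.02843664  5.17594745] 0.04493214399709169 52.01651215553284 16.825
```

View pics/s4.png

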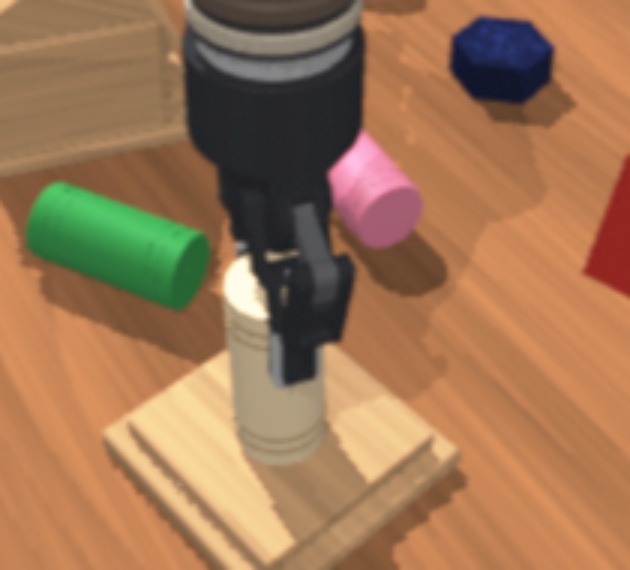

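The column stands on the plinth: its foot is at (278,440) in the crop, close to the centre of the face. Releasing.

```bash
python3 - <<'E'
from h import *
from rig import manip,fingers,monitor
fingers.gripper_open();manip.wait(.3)
manip.move_linear([.452,-.239,.27],max_speed=.12);manip.wait(.3)
im=vision.camera('side')[:,:,::-1];t=vision.camera('top')[:,:,::-1]
cv2.imwrite('pics/s5.png',np.hstack([cv2.resize(im,(400,300)),cv2.resize(t,(400,300))]))
print(monitor.get_state()['time_s'],monitor.get_state()['ft_force'])
E
```

```text
19.775 [-0.20996668 -0.04707407 -0.06961534]
```

View pics/s5.png

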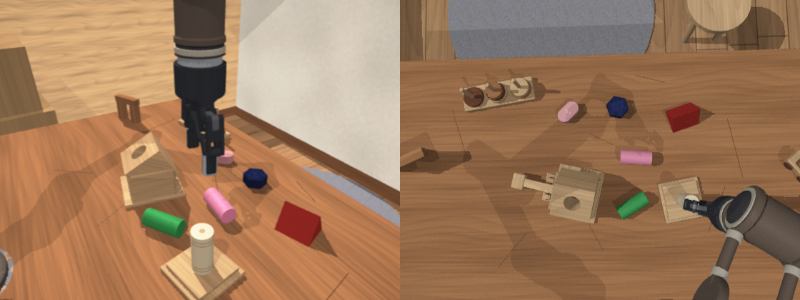

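The column stands free and upright in the middle of the plinth at (202,250), the gripper is clear of it, and the bystanders haven't moved.

```bash
python3 -c "
from rig import order
print(order.hand_in())"
```

```text
the job is handed in; nothing more can be done
None
```

The lever is fully down, the column stands upright and released in the middle of the plinth, and the job is handed in at about 20 s robot time (no verdict was shown).

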